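# Take the touch guard off and hold the terminal bolt against the nut-runner

### The arm

A 6-joint arm with a two-finger parallel gripper is mounted at the origin on the work surface. World frame = base frame: x ahead of the robot, y to its left, z up, the work surface at z = 0. Lengths are in mm, angles in rad, forces in N, time in s.
With the tool pointing down it reaches from about 300 to 1000 mm from the base axis. Payload 5.1 kg.
Tool frame: the origin (TCP) lies on the centre line of the jaws, within the pads' length; the fingertips stand 19 mm ahead of it and the grasp point (between the pads) is the TCP; z points along the fingers, y is the direction in which the jaws open and shut (so a half turn about z gives the same grasp; the last joint's range is limited). The gripper opens to 95 mm and grips with 3 to 60 N. Pads are 20 mm wide; open, the fingers measure 119 mm over their backs; the gripper's body (75 mm by 180 mm) begins 59 mm behind the grasp point.
Start: joints at [-1.242, 0.124, 1.65, -0, 1.367, -0.083], TCP at [260.136, -595.662, 199.756] pointing down, gripper open.
Joint ranges: [-2.61, 2.61], [-1.02, 2.33], [0.03, 2.71], [-1.35, 4.49], [0.32, 2.68], [-2.91, 2.91]. Speed limits (rad/s): [2.57, 2.57, 3.14, 3.14, 3.14, 3.14].

### API

Orientations are given as a 3x3 rotation matrix whose columns are the frame's x, y, z axes.
In Python, from rig import r gives the robot as it stands.
- The arm moves only by the tool arm_command, never from a script. Its argument "plan" is a list of rows, each an object of numbers: "tx", "ty", "tz": the shift along the tool's x, y, z as a fraction of full scale; "twist": the turn about the tool's z as a fraction of full scale. In form: [{"tx": .., "ty": .., "tz": .., "twist": ..}, ...]. A call has 1 to 12 rows; each row is the pose to reach, as a shift and turn from the pose commanded when the call began, along the tool's axes at that moment; what a row does not reach only later rows make up. Full scale, the value 1, is 0.1 m for a shift and 60 degrees for a turn. A row lasts 1/12 s, in which the tool goes at most 41.7 mm and 7.16 degrees, less where a joint would pass 70% of its speed; a pose out of reach is approached as far as the arm can. A call with a number of a shift or a turn outside -1 to 1 is refused whole. A call with a gripper value outside its range is refused whole. "fingers" is the closure, from -1 (fully open) to 1 (shut), set as the call begins (left out, the last holds). The fingers move at their own pace and stop on an object; the grip force is fixed at half the most. Time passes only in rows, so rows that repeat a pose let the fingers close. It gives the time, the measured TCP pose, the force and the opening at its end, in the units of the state.
- r.observe(): the state, without advancing time (a new reading comes with each control period).
- r.camera(name): name is "scene" or "top" or "wrist"; returns a dict with "pixels" (400x640x3 uint8, blue, green, red), "z_map" (400x640 float32, mm along the optical axis (not along the pixel's ray), 0 where there is no reading), "vertical_fov" (degrees; the focal length in pixels is half the picture's height over the tangent of half this angle, whatever the lens; pixels are square), "cx", "cy" (the principal point, pixels), "position" and "rotation" of the camera in the world. Camera axes: x right, y down, z forward; pixel columns grow to the right and rows downward; lengths in mm; the calibration is good to about 2 mm. The wrist camera is an equidistant fisheye: a pixel r from the principal point sees the ray r / f radians off the axis. A picture is of the moment at which its call begins.
- r.sign_off(): hands the job in, once; it reports no verdict.
The state is a dict: "time": time; "q": joint angles; "qd": joint speeds; "joint_torque": joint torques, N m; "tcp_pos": TCP position; "tcp_rot": TCP orientation; "contact_force": force on the tool from outside, world axes, zero at the start; "wrist_torque": the same for the moment, N m; "finger_gap": finger opening in mm.
Only numpy, scipy, OpenCV 4.12 (cv2) and the standard library are available. Lean on these libraries where they do the work, as an engineer would, in place of code of your own. Each camera call takes 0.05 s, during which the arm holds its last target. There are 200 camera calls.

### The job

The nut-runner is turning the nut on the power supply's terminal bracket, but the bolt just spins round with it because nobody is holding its head. Lift the touch guard straight up off its two pegs and set it down gently, upright, near the middle of the black bench mat; then reach down into the narrow gap behind the bracket, grip the hidden hex head firmly between the fingers so that the bolt stops turning, and finish like that: still gripping the head and holding it still. Do not knock over or shift the other things on the bench.

Things in the scene. Friction and masses are not known exactly. Their poses are not given: they have to be found in the camera images.
- unit: Open power-supply chassis with terminal bracket and heat sink, fixed. Origin on the bench (z = 0) straight below the middle of the bolt head; +x along the bolt, from the nut-runner to the heat sink, z up. Tray 220 wide from x -45 to 220 mm, its inside floor at z 6; innards behind the heat sink all below z 137 mm.
- gap (a point): Middle of the mouth of the gap between bracket and heat sink, level with their tops, 137 mm above the bench; axes as the unit's. Gap 48 mm wide along x, open above and at both ends. Bracket: upright steel plate 6 mm thick, unit x -28 to -22 mm. Heat sink: dark block, unit x 26 to 57, fins to x 85 mm. Both 110 mm wide, y -55 to 55 mm.
- peg (a point): Top of one of the two upright steel pegs on the heat sink, 6 mm in diameter, 12 mm tall: this one at unit x 46, y 38, z 149 mm, the other at y -38 mm.
- runner: Grey cordless nut-runner fixed in a clamp stand in front of the bracket; origin and axes as the unit's. Its level body, 40 mm in diameter, axis 105 mm above the bench, runs from x -78 to -253 mm, the turning socket (28 mm in diameter) from x -38 to -68 mm; stand 80 mm wide. A copper busbar lies between socket and bracket.
- bolt_head (a point): Middle of the bolt's steel hex head in the gap, 105 mm above the bench, 32 mm below the bracket's top; seen from above once the guard is off. 19 mm across flats, 22 across corners, 10 mm long along unit x (-5 to 5 mm). Towards the bracket: black sleeve, 16 mm in diameter, with a 30 mm flange 4 mm thick on the bracket. Free: 26 mm to the heat sink, 99 mm below to the tray. Stays in place; its axes turn with the bolt.
- bolt (a joint): Turning angle of the bolt about the unit's +x, rad. At 0 and every pi/3 a pair of flats faces up and down. The runner drags it (value grows) at about 0.5 rad/s with about 0.12 N m until its head is held; it starts at any angle and never stops by itself. Fingers closing along the unit's y may meet corners first and turn it until flats lie against them.
- guard: Loose grey plastic hood, about 0.16 kg: roof 92 (x) by 128 (y) mm, z 45 to 49 mm, on two end cheeks 4 mm thick at y 62 and -62 mm, 72 mm along x. Origin: middle of the plane of the cheeks' lower edges, on which it stands; z up. Black upright grip rib on the roof's middle: 50 mm along x, 12 mm thick along y, z 49 to 89 mm.
- guard_hole (a point): One of the guard's two 11 mm holes, at guard x 32, y 38, z 49 mm; the other at y -38 mm. They hang it on the pegs: then it is square with the unit, origin at unit x 14, y 0, z 92 mm, roof resting on bracket and heat sink, cheeks over their ends with 5 mm to spare. It must rise straight up, 60 mm or more before moving sideways.
- mat: Black rubber bench mat, fixed, 260 mm (x) by 280 mm (y), 2 mm thick; origin in the middle of its underside. A screwdriver lies along its +x edge and a small jar stands at its corner at -x, +y.
- driver: Bystander: yellow-handled screwdriver, 180 mm long, 26 mm thick, lying on the mat 113 mm from its middle; origin under its middle.
- flux: Bystander: small jar, 28 mm in diameter, 50 mm tall, on the mat's corner; origin in the middle of its underside.
- spanner: Bystander: steel spanner, 180 mm long, lying on the bench beside the nut-runner; origin under its middle.
- meter: Bystander: orange hand multimeter lying on its back, 175 x 85 x 45 mm; origin in the middle of its underside.
- bin: Bystander: blue open parts bin with compartments, 110 x 140 x 40 mm; origin in the middle of its underside.
- reel: Bystander: solder reel standing on its flange, 56 mm in diameter, 45 mm tall; origin in the middle of its underside.
- cleaner: Bystander: white bottle, 48 mm in diameter, 120 mm tall; origin in the middle of its underside.
Not all that is in view belongs to the job. Leave any brown or white look-alike of the guard alone.

How it is judged:
By the outcome, as a careful person would: the job done as asked, in the order asked, and still so for the second after the job is handed in, while the arm keeps its last pose, push and grip.
It also fails if it takes over 61 s, if anything falls off the work surface, if the arm or the gripper's body presses on something with over 40 N, if the wrist force passes 120 N, or if a joint passes its speed limit or range.

## Working session

There is one attempt and no reset: what is moved stays moved. The work goes in short steps, Python scripts to look and compute and a tool call to move; the robot and the scene stay as the last step left them, time stands still between calls to the robot, and variables do not carry over. Pictures are saved under pics/ and viewed, about 8 in all and at most 12, crops included, and the job is handed in when it is done.

Besides the shell and the picture viewer there is one more tool, called after "Emit:" by a JSON object that holds its "name" and its "arguments". arm_command: Moves the arm, as the interface text tells. Shift numbers are shares of 0.1 m and turn numbers shares of 60 degrees, none past 1 either way. Its arguments: {"type":"object","properties":{"plan":{"type":"array","items":{"type":"object","properties":{"tx":{"type":"number","minimum":-1,"maximum":1},"ty":{"type":"number","minimum":-1,"maximum":1},"tz":{"type":"number","minimum":-1,"maximum":1},"twist":{"type":"number","minimum":-1,"maximum":1}}}},"fingers":{"type":"number"}},"required":["plan"]}

```bash
mkdir -p pics
cat > h.py <<'E'
import numpy as np, cv2
from rig import r
def grab(name):
    c=r.camera(name); 
    np.savez('pics/last_%s.npz'%name, **{k:np.array(v) for k,v in c.items()})
    return c
def load(name):
    d=np.load('pics/last_%s.npz'%name); return {k:d[k] for k in d.files}
def foc(c): return c['pixels'].shape[0]/2/np.tan(np.radians(float(c['vertical_fov']))/2)
def cloud(c):
    f=foc(c); z=c['z_map'].astype(float); v,u=np.mgrid[:z.shape[0],:z.shape[1]]
    P=np.stack([(u-c['cx'])/f*z,(v-c['cy'])/f*z,z],-1)
    W=P@np.array(c['rotation']).T+np.array(c['position']); W[z<=0]=np.nan
    return W
def ray(c,u,v,zp):
    d=np.array(c['rotation'])@np.array([(u-c['cx'])/foc(c),(v-c['cy'])/foc(c),1]); p=np.array(c['position'])
    return p+d*(zp-p[2])/d[2]
E
python3 - <<'E'
from h import *
for n in('scene','top'):
    c=grab(n); cv2.imwrite(f'pics/{n}0.png',c['pixels']); print(n,c['position'],np.round(c['rotation'],3).tolist(),c['vertical_fov'],c['cx'],c['cy'],(c['z_map']>0).mean())
s=r.observe(); print(s['time'],np.round(s['tcp_rot'],3).tolist(),s['contact_force'],s['finger_gap'])
E
```

```text
scene [ 929.97403741 -651.98031916  890.09893268] [[0.861, 0.35, -0.368], [0.508, -0.619, 0.6], [-0.018, -0.703, -0.711]] 56.65658699770908 326.02487462551545 197.17817204854643 0.99592578125
top [ 271.88034505  -14.19189181 1328.92792989] [[0.029, -0.984, 0.177], [-0.999, -0.026, 0.018], [-0.014, -0.177, -0.984]] 54.442901709499594 319.4141672390664 206.82778909877558 0.99594921875
0.1 [[0.916, 0.4, -0.001], [0.4, -0.916, 0.002], [0.0, -0.002, -1.0]] [-0.59044097 -0.22038958 -0.43319247] 94.58073982540188
```

View pics/scene0.png

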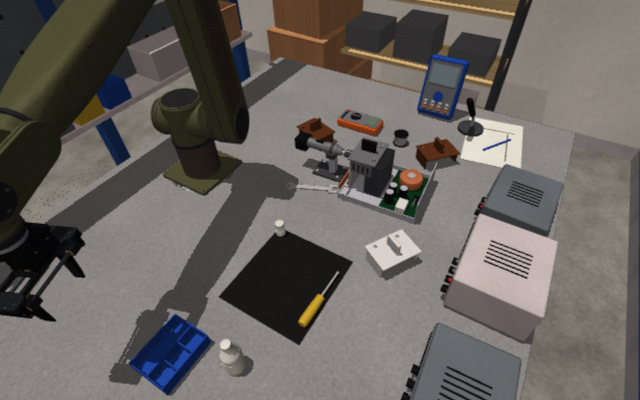

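View pics/top0.png

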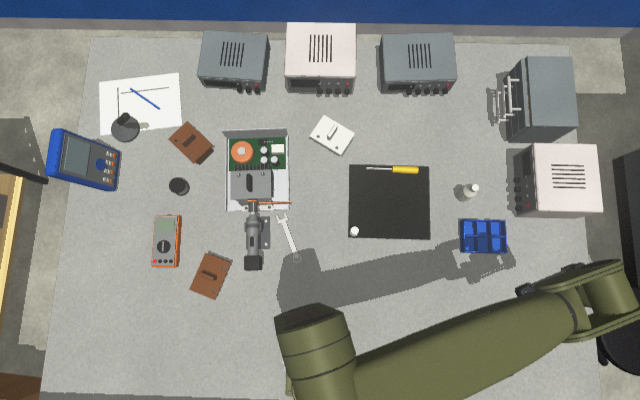

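The grey guard on the unit is at top (250,183) / scene (372,150). The look-alikes are brown at top (192,142) and (210,275), and white at (332,134). Only the grey one hangs on the bracket and heat sink with the black rib, so that's the guard. The mat is at top (389,201), the driver is along its upper edge (+x) and the jar is at (354,231).

Run:
```python
from h import *
c=load('top'); W=cloud(c); px=c['pixels'].astype(int)
cv2.imwrite('pics/crop1.png',cv2.resize(c['pixels'][120:280,200:330],None,fx=4.5,fy=3.7,interpolation=cv2.INTER_CUBIC)[:600])
def rect(m,zn):
    v,u=np.nonzero(m); 
    P=np.array([ray(c,a,b,zn) for a,b in zip(u,v)])[:,:2]
    return cv2.minAreaRect(P.astype(np.float32)),len(u),np.nanmedian(W[m][:,2])
v,u=np.mgrid[:400,:640]
roi=(u>215)&(u<300)&(v>120)&(v<215)
roof=roi&(W[...,2]>136)&(W[...,2]<148); print('roof',rect(roof,141))
rib=roi&(W[...,2]>160); print('rib',rect(rib,181))
roi=(u>340)&(u<440)&(v>155)&(v<250)
mat=roi&(px.max(2)<45)
n,l,st,ce=cv2.connectedComponentsWithStats(mat.astype(np.uint8)); k=1+st[1:,4].argmax()
mr=rect(l==k,2); print('mat',mr, cv2.boxPoints(mr[0]))
drv=roi&(px[...,2]>150)&(px[...,0]<80); print('driver',rect(drv,13))
jar=roi&(W[...,2]>35)&(v>215); print('jar',rect(jar,50))
# tray white edges / everything high near the unit
s=load('scene'); Ws=cloud(s)
m=(np.abs(Ws[...,2]-141)<5)&(s['pixels'].max(2)<160); vv,uu=np.nonzero(m); sel=(uu>330)&(uu<410)&(vv>125)&(vv<200)
print('scene roof',cv2.minAreaRect(Ws[vv[sel],uu[sel]][:,:2].astype(np.float32)))
# runner axis
t=(np.abs(W[...,2]-122)<5)&(u>235)&(u<275)&(v>205)&(v<275); P=W[t][:,:2]; print('runner',P.mean(0),cv2.fitLine(P.astype(np.float32),cv2.DIST_L2,0,.01,.01).ravel(),len(P))
```

```text
roof (((552.9863891601562, 225.48696899414062), (92.79017639160156, 125.90894317626953), 3.899141550064087), 1039, np.float64(141.06812544473223))
rib (((550.583740234375, 223.7822265625), (53.55846405029297, 12.228822708129883), 3.545527458190918), 80, np.float64(179.0785833760225))Traceback (most recent call last):
  File "<stdin>", line 14, in <module>
ValueError: attempt to get argmax of an empty sequence
```

View pics/crop1.png

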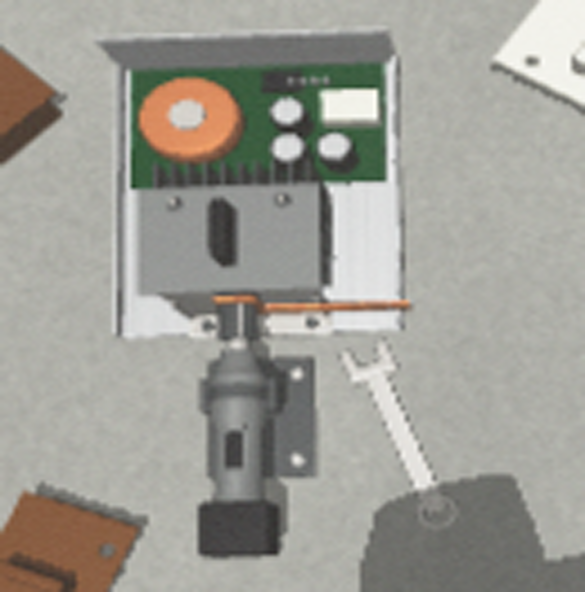

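Crop: the grey hood with the black rib at (222,232) and peg tips in its holes at (173,203) and (282,198) confirms the guard. The roof measures 93×126 at z 141, which fits. Next I fix the mat mask.

Run:
```python
from h import *
c=load('top'); W=cloud(c); px=c['pixels'].astype(int)
def rect(m,zn):
    v,u=np.nonzero(m); P=np.array([ray(c,a,b,zn) for a,b in zip(u,v)])[:,:2]
    return cv2.minAreaRect(P.astype(np.float32)),len(u),round(float(np.nanmedian(W[m][:,2])),1)
v,u=np.mgrid[:400,:640]
print(px[200,390],px[200,340])
roi=(u>340)&(u<440)&(v>155)&(v<250)
mat=roi&(px.max(2)<80)
n,l,st,ce=cv2.connectedComponentsWithStats(mat.astype(np.uint8)); k=1+st[1:,4].argmax()
mr=rect(l==k,2); print('mat',mr)
drv=roi&(px[...,2]>150)&(px[...,0]<80); print('driver',rect(drv,13))
jar=roi&(W[...,2]>35)&(v>215); print('jar',rect(jar,50))
t=(np.abs(W[...,2]-122)<5)&(u>235)&(u<275)&(v>205)&(v<275); P=W[t][:,:2]; print('runner',P.mean(0),cv2.fitLine(P.astype(np.float32),cv2.DIST_L2,0,.01,.01).ravel(),len(P))
s=load('scene'); Ws=cloud(s); vv,uu=np.mgrid[:400,:640]
m=(np.abs(Ws[...,2]-141)<4)&(uu>330)&(uu<410)&(vv>125)&(vv<200); print('scene roof',cv2.minAreaRect(Ws[m][:,:2].astype(np.float32)),m.sum())
m=(Ws[...,2]>160)&(uu>330)&(uu<410)&(vv>125)&(vv<200); print('scene rib',cv2.minAreaRect(Ws[m][:,:2].astype(np.float32)),m.sum())
m=(np.abs(Ws[...,2]-2)<6)&(s['pixels'].max(2)<45)&(uu>200)&(uu<370)&(vv>225); print('scene mat',cv2.minAreaRect(Ws[m][:,:2].astype(np.float32)),m.sum())
```

```text
[57 59 61] [172 180 178]
mat (((536.2183837890625, -228.81410217285156), (277.95623779296875, 256.6341552734375), 89.88391876220703), 5434, 2.1)
driver (((649.9420776367188, -285.978759765625), (21.655912399291992, 87.3397445678711), 1.427596092224121), 131, 25.0)
jar (((427.4493103027344, -107.51937103271484), (23.254528045654297, 25.942739486694336), 46.27914047241211), 54, 52.0)
runner [362.65805749 214.47441218] [9.9764031e-01 6.8656929e-02 3.6265805e+02 2.1447441e+02] 540
scene roof ((555.2254028320312, 227.59561157226562), (93.62308502197266, 132.57273864746094), 3.9730019569396973) 563
scene rib ((555.764892578125, 227.10243225097656), (50.26128005981445, 16.390443801879883), 1.5534515380859375) 112
scene mat ((537.8546752929688, -228.48928833007812), (278.46551513671875, 258.4338073730469), 89.97457122802734) 7471
```

Emit:
{"name": "arm_command", "arguments": {"plan": [{"tx":0.2,"ty":-0.2,"tz":-0.2,"twist":0.1},{"tx":0.4,"ty":-0.4,"tz":-0.4,"twist":0.2},{"tx":0.6,"ty":-0.6,"tz":-0.6,"twist":0.29},{"tx":0.8,"ty":-0.8,"tz":-0.8,"twist":0.328},{"tx":1,"ty":-1,"tz":-1,"twist":0.328}], "fingers": -1}}

```text
time: 0.52
tcp_pos: [311.8, -462.5, 300.0]
tcp_rot: [[0.998, 0.066, -0.0], [0.066, -0.998, 0.001], [-0.0, -0.001, -1.0]]
contact_force: [0.5, -0.9, 0.9]
finger_gap: 95.2
```

Emit:
{"name": "arm_command", "arguments": {"plan": [{"tx":0.14,"ty":-0.32},{"tx":0.27,"ty":-0.64},{"tx":0.41,"ty":-0.96}]}}

```text
validation failed for argument at $.pl...
```

Emit:
{"name": "arm_command", "arguments": {"plan": [{"tx":0.14,"ty":-0.32},{"tx":0.27,"ty":-0.64},{"tx":0.41,"ty":-0.96}]}}

```text
validation failed for argument at $.pl...
```

Emit:
{"name": "arm_command", "arguments": {"plan": [{"tx":0.14,"ty":-0.32,"tz":0,"twist":0},{"tx":0.27,"ty":-0.64,"tz":0,"twist":0},{"tx":0.41,"ty":-0.96,"tz":0,"twist":0}]}}

```text
time: 0.77
tcp_pos: [346.2, -363.9, 299.9]
tcp_rot: [[0.998, 0.068, 0.0], [0.068, -0.998, -0.0], [0.0, 0.0, -1.0]]
contact_force: [0.3, 0.6, -0.5]
finger_gap: 95.1
```

Emit:
{"name": "arm_command", "arguments": {"plan": [{"tx":0.14,"ty":-0.32,"tz":0,"twist":0},{"tx":0.27,"ty":-0.64,"tz":0,"twist":0},{"tx":0.41,"ty":-0.96,"tz":0,"twist":0}]}}

```text
time: 1.02
tcp_pos: [380.4, -265.1, 299.3]
tcp_rot: [[0.998, 0.068, -0.0], [0.068, -0.998, 0.0], [-0.0, -0.0, -1.0]]
contact_force: [-0.2, -0.8, 1.1]
finger_gap: 95.3
```

Emit:
{"name": "arm_command", "arguments": {"plan": [{"tx":0.14,"ty":-0.32,"tz":0,"twist":0},{"tx":0.27,"ty":-0.64,"tz":0,"twist":0},{"tx":0.41,"ty":-0.96,"tz":0,"twist":0}]}}

```text
time: 1.27
tcp_pos: [414.7, -166.5, 299.4]
tcp_rot: [[0.998, 0.068, -0.0], [0.068, -0.998, 0.0], [-0.0, -0.0, -1.0]]
contact_force: [0.7, -0.4, -0.2]
finger_gap: 95.0
```

Emit:
{"name": "arm_command", "arguments": {"plan": [{"tx":0.14,"ty":-0.32,"tz":0,"twist":0},{"tx":0.27,"ty":-0.64,"tz":0,"twist":0},{"tx":0.41,"ty":-0.96,"tz":0,"twist":0}]}}

```text
time: 1.52
tcp_pos: [449.1, -67.9, 299.4]
tcp_rot: [[0.998, 0.068, -0.0], [0.068, -0.998, -0.0], [-0.0, 0.0, -1.0]]
contact_force: [1.1, -0.7, 0.7]
finger_gap: 95.2
```

Emit:
{"name": "arm_command", "arguments": {"plan": [{"tx":0.14,"ty":-0.32,"tz":0,"twist":0},{"tx":0.27,"ty":-0.64,"tz":0,"twist":0},{"tx":0.41,"ty":-0.96,"tz":0,"twist":0}]}}

```text
time: 1.77
tcp_pos: [483.4, 30.7, 299.4]
tcp_rot: [[0.998, 0.069, -0.0], [0.069, -0.998, -0.0], [-0.0, 0.0, -1.0]]
contact_force: [0.9, -0.9, 0.0]
finger_gap: 94.6
```

Emit:
{"name": "arm_command", "arguments": {"plan": [{"tx":0.14,"ty":-0.32,"tz":0,"twist":0},{"tx":0.27,"ty":-0.64,"tz":0,"twist":0},{"tx":0.41,"ty":-0.96,"tz":0,"twist":0}]}}

```text
time: 2.02
tcp_pos: [517.8, 129.3, 299.3]
tcp_rot: [[0.998, 0.069, -0.001], [0.069, -0.998, -0.0], [-0.001, 0.0, -1.0]]
contact_force: [0.3, -1.0, 0.5]
finger_gap: 95.3
```

Emit:
{"name": "arm_command", "arguments": {"plan": [{"tx":0.14,"ty":-0.32,"tz":0,"twist":0},{"tx":0.27,"ty":-0.64,"tz":0,"twist":0},{"tx":0.41,"ty":-0.96,"tz":0,"twist":0},{"tx":0.41,"ty":-0.96,"tz":0,"twist":0}]}}

```text
time: 2.35
tcp_pos: [552.5, 230.6, 298.0]
tcp_rot: [[0.997, 0.073, -0.002], [0.073, -0.997, 0.001], [-0.002, -0.002, -1.0]]
contact_force: [-0.7, -0.7, -0.2]
finger_gap: 95.0
```

```bash
cat >> h.py <<'E'
def fcloud(c):
    f=foc(c); z=c['z_map'].astype(float); v,u=np.mgrid[:z.shape[0],:z.shape[1]]
    x=u-c['cx'];y=v-c['cy'];rr=np.hypot(x,y)+1e-9;t=np.tan(np.minimum(rr/f,1.5))
    P=np.stack([x/rr*t*z,y/rr*t*z,z],-1)
    W=P@np.array(c['rotation']).T+np.array(c['position']); W[z<=0]=np.nan
    return W
E
python3 - <<'E'
from h import *
c=grab('wrist'); cv2.imwrite('pics/w1.png',c['pixels']); W=fcloud(c)
s=r.observe(); print(s['tcp_pos'],np.degrees(np.arctan2(s['tcp_rot'][1][0],s['tcp_rot'][0][0])),c['position'],np.round(c['rotation'],2).tolist())
near=(abs(W[...,0]-553)<90)&(abs(W[...,1]-226)<90)
m=near&(abs(W[...,2]-141)<4)
print('roof',m.sum(),cv2.minAreaRect(W[m][:,:2].astype(np.float32)),np.median(W[m][:,2]))
m=near&(abs(W[...,2]-178)<8)
print('rib',m.sum(),cv2.minAreaRect(W[m][:,:2].astype(np.float32)),np.median(W[m][:,2]))
E
```

```text
[552.04924906 228.35463188 298.18189747] 4.127324890772685 [619.21909595 235.37516136 482.49892314] [[0.07, -0.97, -0.24], [-1.0, -0.07, -0.02], [0.0, 0.24, -0.97]]
roof 8194 ((552.7205810546875, 226.3274383544922), (92.14315032958984, 129.6121368408203), 4.02144718170166) 140.6050147461016
rib 567 ((553.8427124023438, 227.0222625732422), (47.7942008972168, 11.256829261779785), 4.243031978607178) 180.34708806637917
```

View pics/w1.png

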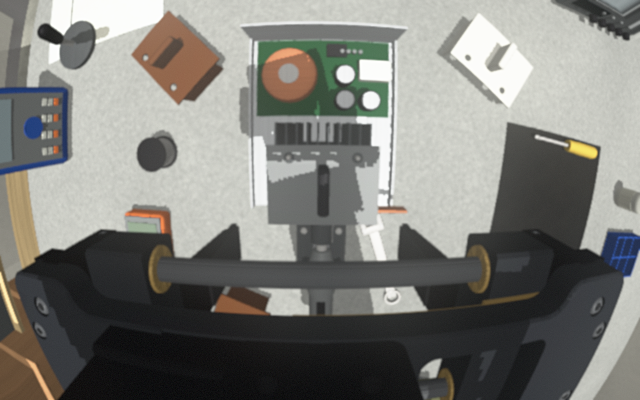

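The wrist view shows the guard roof at (322,185) and its rib at (322,190), centred below the jaws. The roof measures 92×130 mm at 4.0° yaw, which matches. I'm descending onto the rib.

Emit:
{"name": "arm_command", "arguments": {"plan": [{"tx":0.01,"ty":0.02,"tz":0.2,"twist":0},{"tx":0.01,"ty":0.02,"tz":0.4,"twist":0},{"tx":0.01,"ty":0.02,"tz":0.6,"twist":0},{"tx":0.01,"ty":0.02,"tz":0.8,"twist":0},{"tx":0.01,"ty":0.02,"tz":0.9,"twist":0},{"tx":0.01,"ty":0.02,"tz":0.9,"twist":0},{"tx":0.01,"ty":0.02,"tz":0.9,"twist":0}]}}

```text
time: 2.98
tcp_pos: [553.1, 223.4, 209.7]
tcp_rot: [[0.998, 0.068, -0.001], [0.068, -0.998, -0.0], [-0.001, 0.0, -1.0]]
contact_force: [-0.4, -0.3, 0.9]
finger_gap: 95.0
```

Emit:
{"name": "arm_command", "arguments": {"plan": [{"tx":0,"ty":-0.033,"tz":0.1,"twist":0},{"tx":0,"ty":-0.033,"tz":0.25,"twist":0},{"tx":0,"ty":-0.033,"tz":0.38,"twist":0},{"tx":0,"ty":-0.033,"tz":0.43,"twist":0},{"tx":0,"ty":-0.033,"tz":0.43,"twist":0},{"tx":0,"ty":-0.033,"tz":0.43,"twist":0}]}}

```text
time: 3.48
tcp_pos: [553.1, 227.4, 166.8]
tcp_rot: [[0.998, 0.068, -0.0], [0.068, -0.998, -0.0], [-0.0, 0.0, -1.0]]
contact_force: [-0.5, -0.8, -0.6]
finger_gap: 94.9
```

Emit:
{"name": "arm_command", "arguments": {"plan": [{"tx":0,"ty":0,"tz":0,"twist":0},{"tx":0,"ty":0,"tz":0,"twist":0},{"tx":0,"ty":0,"tz":0,"twist":0},{"tx":0,"ty":0,"tz":0,"twist":0},{"tx":0,"ty":0,"tz":0,"twist":0},{"tx":0,"ty":0,"tz":0,"twist":0},{"tx":0,"ty":0,"tz":0,"twist":0},{"tx":0,"ty":0,"tz":0,"twist":0},{"tx":0,"ty":0,"tz":0,"twist":0},{"tx":0,"ty":0,"tz":0,"twist":0}], "fingers": 1}}

```text
time: 4.32
tcp_pos: [553.1, 227.4, 166.7]
tcp_rot: [[0.998, 0.068, -0.0], [0.068, -0.998, -0.0], [-0.0, 0.0, -1.0]]
contact_force: [-0.1, 0.2, -1.0]
finger_gap: 33.9
```

Emit:
{"name": "arm_command", "arguments": {"plan": [{"tx":0,"ty":0,"tz":0,"twist":0},{"tx":0,"ty":0,"tz":0,"twist":0},{"tx":0,"ty":0,"tz":0,"twist":0},{"tx":0,"ty":0,"tz":0,"twist":0},{"tx":0,"ty":0,"tz":0,"twist":0},{"tx":0,"ty":0,"tz":0,"twist":0}]}}

```text
time: 4.82
tcp_pos: [553.1, 227.4, 166.7]
tcp_rot: [[0.998, 0.068, -0.0], [0.068, -0.998, -0.0], [-0.0, 0.0, -1.0]]
contact_force: [-0.3, -0.0, 1.3]
finger_gap: 1.0
```

The gap is 1.0 mm where about 12 was expected, so I'm looking before I lift.

Run:
```python
from h import *
a=grab('scene')['pixels'][90:210,290:470]; b=grab('wrist')['pixels'][100:330,200:450]
a=cv2.resize(a,(600,400),interpolation=cv2.INTER_CUBIC)
cv2.imwrite('pics/chk1.png',a); cv2.imwrite('pics/w2.png',cv2.resize(b,None,fx=2.4,fy=2.4))
print(r.observe()['finger_gap'],r.observe()['tcp_pos'])
```

```text
0.5658338515802344 [553.11689538 227.41668397 166.76382127]
```

View pics/w2.png

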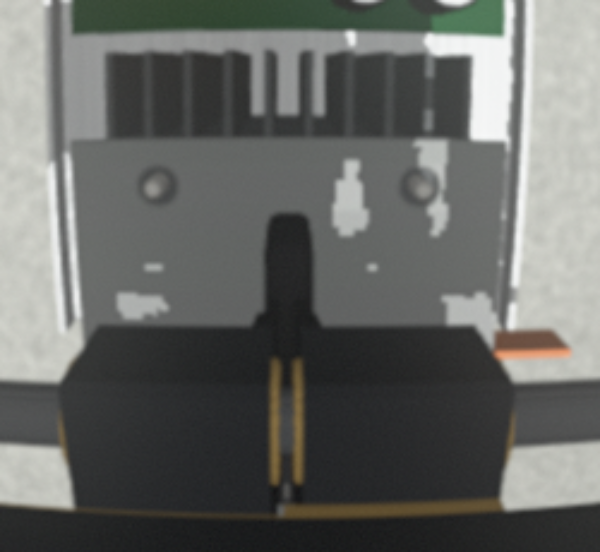

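View pics/chk1.png

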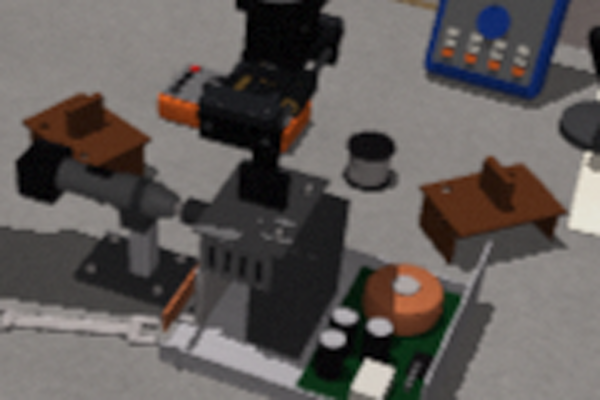

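Wrist view: the jaws are at (285,430) right over the rear of the rib (288,270), and the gold finger faces are almost touching. The scene crop shows the gripper on the guard at (265,180). I'm measuring where the fingers and rib are from the depth.

Run:
```python
from h import *
c=load('wrist'); W=fcloud(c)
p=np.array([553.1,227.4]); R=np.array([[.998,.068],[-.068,.998]])
L=(W[...,:2]-p)@R.T
for z0,z1 in((136,146),(150,165),(165,175),(175,186),(186,200),(200,230)):
    m=(abs(L[...,0])<70)&(abs(L[...,1])<75)&(W[...,2]>z0)&(W[...,2]<z1)
    if m.sum(): q=L[m]; print(z0,m.sum(),np.round(np.percentile(q,[1,50,99],axis=0),1).tolist())
# dump along the centre column of crop
for v in range(185,330,8):
    print(v,[ (np.round(np.r_[L[v,u],W[v,u,2]]).astype(int).tolist()) for u in (306,313,319,326,332)])
s=load('scene'); Ws=cloud(s); Ls=(Ws[...,:2]-p)@R.T
for v in range(134,156,2): print(v,[(np.round(np.r_[Ls[v,u],Ws[v,u,2]]).astype(int).tolist()) for u in range(362,386,4)])
```

```text
136 12834 [[-10.7, -63.5], [19.8, -0.9], [45.5, 62.1]]
150 91 [[21.6, -6.1], [24.4, -0.8], [24.9, 5.1]]
165 63 [[21.8, -6.3], [24.3, -0.8], [25.1, 4.7]]
175 561 [[7.9, -6.0], [16.9, -0.7], [24.6, 5.2]]
186 197 [[9.2, -7.0], [11.0, -0.1], [11.7, 6.8]]
200 221 [[9.0, -5.2], [9.9, -0.1], [11.5, 3.0]]
185 [[26, 9, 141], [26, 4, 140], [26, 0, 139], [26, -5, 142], [26, -9, 141]]
193 [[21, 9, 142], [24, 4, 159], [25, 0, 159], [24, -5, 158], [20, -9, 140]]
201 [[15, 9, 141], [24, 3, 177], [24, 0, 179], [24, -4, 178], [15, -9, 141]]
209 [[9, 9, 142], [20, 3, 181], [20, 0, 182], [20, -4, 181], [9, -9, 141]]
217 [[3, 9, 140], [15, 3, 181], [15, 0, 180], [15, -4, 180], [3, -9, 141]]
225 [[-3, 9, 141], [11, 3, 183], [10, 0, 180], [11, -4, 185], [-3, -9, 141]]
233 [[11, 7, 198], [11, 3, 197], [10, 0, 193], [11, -4, 197], [11, -7, 197]]
241 [[35, 4, 269], [11, 3, 208], [10, 0, 205], [34, -2, 268], [35, -4, 269]]
249 [[34, 4, 275], [33, 2, 271], [10, 0, 216], [34, -2, 274], [35, -3, 275]]
257 [[35, 3, 281], [33, 2, 276], [10, 0, 225], [34, -2, 278], [34, -3, 280]]
265 [[33, 3, 283], [31, 2, 278], [2
[... 1009 characters left out ...]
], [-50, 254, -1], [-36, 259, 0]]
142 [[-21, -3, 172], [-7, -5, 179], [6, -3, 181], [17, 3, 181], [13, 57, 143], [23, 67, 139]]
144 [[-21, -1, 163], [-6, -7, 172], [8, -7, 177], [20, -6, 180], [16, 50, 140], [28, 53, 142]]
146 [[-19, -7, 160], [-6, -5, 163], [7, -5, 167], [20, -2, 169], [20, 38, 142], [35, 34, 149]]
148 [[-17, -9, 154], [-4, -9, 158], [8, -4, 158], [22, -8, 166], [24, 28, 142], [35, 35, 141]]
150 [[-20, -2, 140], [-5, -5, 147], [9, -5, 152], [22, -5, 156], [28, 18, 142], [39, 25, 140]]
152 [[-15, -14, 142], [-3, -8, 142], [9, -5, 144], [22, -3, 146], [31, 10, 141], [43, 14, 141]]
154 [[-12, -21, 140], [0, -16, 141], [12, -12, 142], [23, -6, 141], [36, -2, 143], [47, 3, 142]]
```

Run:
```python
from h import *
print(load('wrist')['position'])
# current: finger region seen by wrist and by scene: lowest z within |x|<12, 7<|y|<14
R=np.array([[.998,.068],[-.068,.998]]); p=np.array([553.1,227.4])
for n,f in(('wrist',fcloud),('scene',cloud)):
    c=load(n); W=f(c); L=(W[...,:2]-p)@R.T
    m=(abs(L[...,0])<20)&(abs(L[...,1])<45)&(W[...,2]>184)&(W[...,2]<262)
    v,u=np.nonzero(m); o=np.argsort(W[m][:,2])[::max(1,len(v)//14)]
    print(n,len(v)); print([(u[i],v[i],*np.round(np.r_[L[v[i],u[i]],W[v[i],u[i],2]]).astype(int)) for i in o])
c=grab('top'); W=cloud(c); L=(W[...,:2]-p)@R.T
m=(abs(L[...,0])<70)&(abs(L[...,1])<75)&(abs(W[...,2]-141)<5); print('top roof visible',m.sum())
```

```text
[619.43249564 232.07727538 351.38144958]
wrist 583
[(np.int64(317), np.int64(228), np.int64(9), np.int64(1), np.int64(184)), (np.int64(326), np.int64(227), np.int64(11), np.int64(-4), np.int64(188)), (np.int64(320), np.int64(232), np.int64(10), np.int64(-1), np.int64(192)), (np.int64(307), np.int64(231), np.int64(11), np.int64(6), np.int64(195)), (np.int64(315), np.int64(233), np.int64(11), np.int64(2), np.int64(197)), (np.int64(327), np.int64(235), np.int64(11), np.int64(-4), np.int64(199)), (np.int64(322), np.int64(239), np.int64(10), np.int64(-2), np.int64(203)), (np.int64(315), np.int64(239), np.int64(12), np.int64(2), np.int64(207)), (np.int64(316), np.int64(247), np.int64(9), np.int64(1), np.int64(211)), (np.int64(320), np.int64(249), np.int64(10), np.int64(-1), np.int64(216)), (np.int64(319), np.int64(256), np.int64(9), np.int64(0), np.int64(223)), (np.int64(322), np.int64(307), np.int64(-10), np.int64(-1), np.int64(236)), (np.int64(322), np.int64(308), np.int64(-10), np.int64(-1), np.int64(236)), (np.int64(321), np.int64(295), np.int64(-3), np.int64(-1), np.int64(237)), (np.i
[... 740 characters left out ...]
64(198)), (np.int64(370), np.int64(138), np.int64(6), np.int64(-6), np.int64(199)), (np.int64(367), np.int64(137), np.int64(-4), np.int64(-6), np.int64(199)), (np.int64(369), np.int64(137), np.int64(2), np.int64(-6), np.int64(201)), (np.int64(370), np.int64(137), np.int64(6), np.int64(-8), np.int64(203)), (np.int64(374), np.int64(135), np.int64(14), np.int64(5), np.int64(205)), (np.int64(373), np.int64(135), np.int64(13), np.int64(-1), np.int64(209)), (np.int64(373), np.int64(134), np.int64(14), np.int64(-6), np.int64(216)), (np.int64(375), np.int64(129), np.int64(13), np.int64(12), np.int64(223)), (np.int64(374), np.int64(129), np.int64(13), np.int64(3), np.int64(229))]
top roof visible 206
```

The fingertips actually end near z 184, just above the rib (181). That makes the reported TCP about 36 mm lower than the real grasp point: tips are about 17 mm above the reported z instead of 19 mm below. The camera measurements agree on everything else, so I'll apply this offset. I'm reopening and going deeper while watching the force.

Emit:
{"name": "arm_command", "arguments": {"plan": [{"tx":0,"ty":0,"tz":0,"twist":0},{"tx":0,"ty":0,"tz":0,"twist":0},{"tx":0,"ty":0,"tz":0,"twist":0},{"tx":0,"ty":0,"tz":0,"twist":0},{"tx":0,"ty":0,"tz":0,"twist":0},{"tx":0,"ty":0,"tz":0,"twist":0},{"tx":0,"ty":0,"tz":0,"twist":0},{"tx":0,"ty":0,"tz":0,"twist":0},{"tx":0,"ty":0.005,"tz":0.08,"twist":0},{"tx":0,"ty":0.005,"tz":0.16,"twist":0},{"tx":0,"ty":0.005,"tz":0.2,"twist":0},{"tx":0,"ty":0.005,"tz":0.2,"twist":0}], "fingers": 0}}

```text
time: 5.97
tcp_pos: [551.9, 226.5, 144.3]
tcp_rot: [[0.998, 0.068, -0.004], [0.068, -0.998, -0.001], [-0.004, 0.001, -1.0]]
contact_force: [-0.2, -0.3, -0.1]
finger_gap: 48.0
```

Run:
```python
from h import *
R=np.array([[.998,.068],[-.068,.998]]); p=np.array([553.1,227.0])
c=grab('wrist'); W=fcloud(c); L=(W[...,:2]-p)@R.T
cv2.imwrite('pics/w3.png',cv2.resize(c['pixels'][100:330,200:450],None,fx=2.4,fy=2.4)); s=r.observe(); print(s['tcp_pos'],s['finger_gap'])
for a,b in((12,22),(22,30),(30,38)):
  for sg in(1,-1):
    m=(abs(L[...,0])<20)&(L[...,1]*sg>a)&(L[...,1]*sg<b)&(W[...,2]>148)&(W[...,2]<225)
    if m.sum(): print(a*sg,m.sum(),np.round(np.percentile(W[m][:,2],[0,1,5,50])),np.round(np.percentile(L[m],[2,98],axis=0)).tolist())
```

```text
[552.31528016 226.62881763 145.20667615] 47.17804397738791
22 1064 [158. 159. 163. 194.] [[-11.0, 23.0], [10.0, 30.0]]
-22 1013 [158. 160. 163. 194.] [[-11.0, -30.0], [10.0, -24.0]]
30 127 [177. 181. 185. 201.] [[9.0, 30.0], [11.0, 33.0]]
-30 175 [170. 172. 178. 199.] [[9.0, -34.0], [11.0, -30.0]]
```

View pics/w3.png

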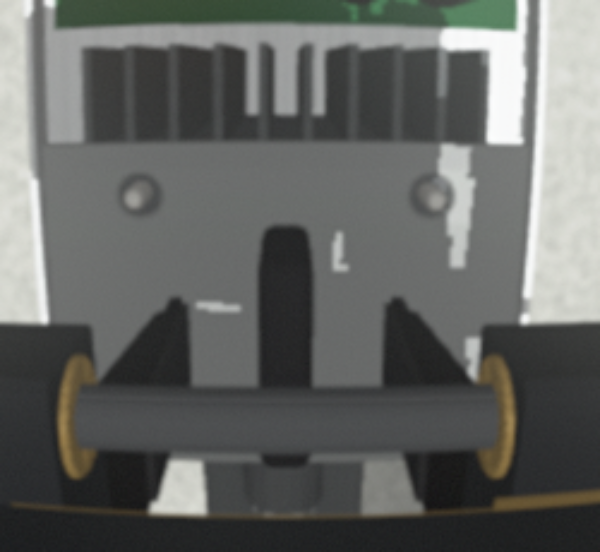

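Wrist view: open fingers at (180,305) and (397,305) straddle the rib (287,270), with tips at z ≈ 158 for reported z ≈ 146. So the tips are about 12 mm above the reported TCP. I'm going down 12 mm and closing.

Emit:
{"name": "arm_command", "arguments": {"plan": [{"tx":0,"ty":0,"tz":0.06,"twist":0},{"tx":0,"ty":0,"tz":0.11,"twist":0},{"tx":0,"ty":0,"tz":0.12,"twist":0},{"tx":0,"ty":0,"tz":0.12,"twist":0},{"tx":0,"ty":0,"tz":0.12,"twist":0}]}}

```text
time: 6.43
tcp_pos: [553.2, 226.9, 134.7]
tcp_rot: [[0.998, 0.068, -0.0], [0.068, -0.998, -0.0], [-0.0, 0.0, -1.0]]
contact_force: [0.3, -0.3, 0.4]
finger_gap: 47.7
```

Emit:
{"name": "arm_command", "arguments": {"plan": [{"tx":0,"ty":0,"tz":0,"twist":0},{"tx":0,"ty":0,"tz":0,"twist":0},{"tx":0,"ty":0,"tz":0,"twist":0},{"tx":0,"ty":0,"tz":0,"twist":0},{"tx":0,"ty":0,"tz":0,"twist":0},{"tx":0,"ty":0,"tz":0,"twist":0},{"tx":0,"ty":0,"tz":0,"twist":0},{"tx":0,"ty":0,"tz":0,"twist":0},{"tx":0,"ty":0,"tz":0,"twist":0}], "fingers": 1}}

```text
time: 7.18
tcp_pos: [553.2, 226.9, 134.8]
tcp_rot: [[0.998, 0.068, 0.0], [0.068, -0.998, -0.0], [0.0, 0.0, -1.0]]
contact_force: [-0.3, -1.2, 0.7]
finger_gap: 12.0
```

The gap is now 12.0 mm, so the rib is gripped. I'm lifting straight up.

Emit:
{"name": "arm_command", "arguments": {"plan": [{"tx":0,"ty":0,"tz":0,"twist":0},{"tx":0,"ty":0,"tz":0,"twist":0},{"tx":0,"ty":0,"tz":-0.05,"twist":0},{"tx":0,"ty":0,"tz":-0.12,"twist":0},{"tx":0,"ty":0,"tz":-0.2,"twist":0},{"tx":0,"ty":0,"tz":-0.3,"twist":0},{"tx":0,"ty":0,"tz":-0.45,"twist":0},{"tx":0,"ty":0,"tz":-0.6,"twist":0},{"tx":0,"ty":0,"tz":-0.75,"twist":0},{"tx":0,"ty":0,"tz":-0.88,"twist":0},{"tx":0,"ty":0,"tz":-0.95,"twist":0},{"tx":0,"ty":0,"tz":-0.95,"twist":0}]}}

```text
time: 8.18
tcp_pos: [554.4, 227.3, 232.9]
tcp_rot: [[0.998, 0.068, 0.004], [0.068, -0.998, 0.001], [0.005, -0.001, -1.0]]
contact_force: [-0.8, -0.1, -1.1]
finger_gap: 11.7
```

Run:
```python
from h import *
c=grab('wrist'); W=fcloud(c); s=r.observe(); print(s['tcp_pos'],s['finger_gap'],s['contact_force'])
p=np.array(s['tcp_pos'][:2]); R=np.array([[.998,.068],[-.068,.998]]); L=(W[...,:2]-p)@R.T
m=(abs(L[...,0])<60)&(abs(L[...,1])<75)&(abs(W[...,2]-236)<15); print(m.sum(),np.median(W[m][:,2]),np.percentile(L[m],[1,99],axis=0))
```

```text
[553.69228422 227.08756073 231.14931681] 12.041746040674985 [ 0.57306946  0.56513659 -1.72585089]
13768 238.75933524118838 [[  1.87366376 -62.80410308]
 [ 46.09339424  62.96214906]]
```

The roof is at z 238, so the guard is up about 97 mm. I'm carrying it to the mat.

Emit:
{"name": "arm_command", "arguments": {"plan": [{"tx":-0.01,"ty":0.1,"tz":0,"twist":0},{"tx":-0.03,"ty":0.25,"tz":0,"twist":0},{"tx":-0.05,"ty":0.45,"tz":0,"twist":0},{"tx":-0.07,"ty":0.68,"tz":0,"twist":0},{"tx":-0.094,"ty":0.907,"tz":0,"twist":0}]}}

```text
time: 8.65
tcp_pos: [549.0, 133.6, 228.3]
tcp_rot: [[0.998, 0.068, -0.002], [0.068, -0.998, -0.001], [-0.002, 0.001, -1.0]]
contact_force: [0.8, -0.2, -1.1]
finger_gap: 11.9
```

Emit:
{"name": "arm_command", "arguments": {"plan": [{"tx":-0.03,"ty":0.25,"tz":0,"twist":0},{"tx":-0.05,"ty":0.5,"tz":0,"twist":0},{"tx":-0.07,"ty":0.7,"tz":0,"twist":0},{"tx":-0.094,"ty":0.907,"tz":0,"twist":0}]}}

```text
time: 8.98
tcp_pos: [545.6, 42.2, 228.5]
tcp_rot: [[0.998, 0.067, -0.002], [0.067, -0.998, -0.0], [-0.002, 0.0, -1.0]]
contact_force: [-0.2, -0.4, -2.0]
finger_gap: 12.1
```

Emit:
{"name": "arm_command", "arguments": {"plan": [{"tx":-0.03,"ty":0.25,"tz":0,"twist":0},{"tx":-0.05,"ty":0.5,"tz":0,"twist":0},{"tx":-0.07,"ty":0.7,"tz":0,"twist":0},{"tx":-0.094,"ty":0.907,"tz":0,"twist":0}]}}

```text
time: 9.32
tcp_pos: [542.2, -48.8, 228.4]
tcp_rot: [[0.998, 0.067, -0.002], [0.067, -0.998, -0.0], [-0.002, -0.0, -1.0]]
contact_force: [1.3, 0.1, -1.3]
finger_gap: 11.9
```

Emit:
{"name": "arm_command", "arguments": {"plan": [{"tx":-0.03,"ty":0.25,"tz":0,"twist":0},{"tx":-0.05,"ty":0.5,"tz":0,"twist":0},{"tx":-0.07,"ty":0.7,"tz":0,"twist":0},{"tx":-0.094,"ty":0.907,"tz":0,"twist":0}]}}

```text
time: 9.65
tcp_pos: [538.8, -139.7, 228.4]
tcp_rot: [[0.998, 0.067, -0.002], [0.067, -0.998, 0.0], [-0.002, -0.001, -1.0]]
contact_force: [0.3, 0.8, -1.6]
finger_gap: 12.2
```

Emit:
{"name": "arm_command", "arguments": {"plan": [{"tx":-0.03,"ty":0.25,"tz":0,"twist":0},{"tx":-0.05,"ty":0.5,"tz":0,"twist":0},{"tx":-0.07,"ty":0.7,"tz":0,"twist":0},{"tx":-0.09,"ty":0.85,"tz":0,"twist":0},{"tx":-0.094,"ty":0.907,"tz":0,"twist":0},{"tx":-0.094,"ty":0.907,"tz":0,"twist":0},{"tx":-0.094,"ty":0.907,"tz":0,"twist":0}]}}

```text
time: 10.23
tcp_pos: [536.8, -228.5, 229.3]
tcp_rot: [[0.998, 0.068, -0.001], [0.068, -0.998, 0.001], [-0.001, -0.001, -1.0]]
contact_force: [0.0, -0.2, -0.7]
finger_gap: 11.5
```

Emit:
{"name": "arm_command", "arguments": {"plan": [{"tx":0,"ty":0,"tz":0.15,"twist":0},{"tx":0,"ty":0,"tz":0.35,"twist":0},{"tx":0,"ty":0,"tz":0.6,"twist":0},{"tx":0,"ty":0,"tz":0.85,"twist":0},{"tx":0,"ty":0,"tz":1,"twist":0}]}}

```text
time: 10.65
tcp_pos: [536.0, -226.6, 126.7]
tcp_rot: [[0.998, 0.07, -0.003], [0.07, -0.998, 0.002], [-0.003, -0.002, -1.0]]
contact_force: [-0.7, -0.2, -1.7]
finger_gap: 11.8
```

Emit:
{"name": "arm_command", "arguments": {"plan": [{"tx":0,"ty":0,"tz":0.2,"twist":0},{"tx":0,"ty":0,"tz":0.4,"twist":0},{"tx":0,"ty":0,"tz":0.55,"twist":0},{"tx":0,"ty":0,"tz":0.65,"twist":0},{"tx":0,"ty":0,"tz":0.7,"twist":0},{"tx":0,"ty":0,"tz":0.73,"twist":0},{"tx":0,"ty":0,"tz":0.75,"twist":0},{"tx":0,"ty":0,"tz":0.75,"twist":0},{"tx":0,"ty":0,"tz":0.75,"twist":0}]}}

```text
time: 11.4
tcp_pos: [537.9, -229.0, 55.8]
tcp_rot: [[0.998, 0.068, 0.002], [0.068, -0.998, -0.001], [0.001, 0.001, -1.0]]
contact_force: [-0.0, -0.4, -1.3]
finger_gap: 11.9
```

Emit:
{"name": "arm_command", "arguments": {"plan": [{"tx":0,"ty":0,"tz":0.02,"twist":0},{"tx":0,"ty":0,"tz":0.04,"twist":0},{"tx":0,"ty":0,"tz":0.055,"twist":0},{"tx":0,"ty":0,"tz":0.065,"twist":0},{"tx":0,"ty":0,"tz":0.073,"twist":0},{"tx":0,"ty":0,"tz":0.08,"twist":0},{"tx":0,"ty":0,"tz":0.08,"twist":0},{"tx":0,"ty":0,"tz":0.08,"twist":0}]}}

```text
time: 12.07
tcp_pos: [537.2, -228.7, 46.7]
tcp_rot: [[0.998, 0.068, -0.0], [0.068, -0.998, 0.0], [-0.0, -0.0, -1.0]]
contact_force: [-0.2, 1.1, -1.3]
finger_gap: 11.8
```

Emit:
{"name": "arm_command", "arguments": {"plan": [{"tx":0,"ty":0,"tz":0.005,"twist":0},{"tx":0,"ty":0,"tz":0.01,"twist":0},{"tx":0,"ty":0,"tz":0.01,"twist":0},{"tx":0,"ty":0,"tz":0.01,"twist":0}]}}

```text
time: 12.4
tcp_pos: [537.2, -228.7, 45.7]
tcp_rot: [[0.998, 0.068, -0.0], [0.068, -0.998, 0.0], [-0.0, -0.0, -1.0]]
contact_force: [-0.0, -0.5, -1.6]
finger_gap: 11.7
```

Emit:
{"name": "arm_command", "arguments": {"plan": [{"tx":0,"ty":0,"tz":0.005,"twist":0},{"tx":0,"ty":0,"tz":0.01,"twist":0},{"tx":0,"ty":0,"tz":0.01,"twist":0},{"tx":0,"ty":0,"tz":0.01,"twist":0}]}}

```text
time: 12.73
tcp_pos: [537.3, -228.8, 44.8]
tcp_rot: [[0.998, 0.068, 0.0], [0.068, -0.998, -0.0], [0.0, 0.0, -1.0]]
contact_force: [0.1, 0.3, -1.0]
finger_gap: 11.7
```

Emit:
{"name": "arm_command", "arguments": {"plan": [{"tx":0,"ty":0,"tz":0.003,"twist":0},{"tx":0,"ty":0,"tz":0.006,"twist":0},{"tx":0,"ty":0,"tz":0.008,"twist":0},{"tx":0,"ty":0,"tz":0.008,"twist":0}]}}

```text
time: 13.07
tcp_pos: [537.3, -228.8, 44.8]
tcp_rot: [[0.998, 0.068, 0.0], [0.068, -0.998, -0.0], [0.0, 0.0, -1.0]]
contact_force: [-2.3, 1.1, 5.2]
finger_gap: 11.9
```

Contact: +5 N and z has stopped at 44.8, exactly as predicted. I'm releasing and rising.

Emit:
{"name": "arm_command", "arguments": {"plan": [{"tx":0,"ty":0,"tz":0,"twist":0},{"tx":0,"ty":0,"tz":0,"twist":0},{"tx":0,"ty":0,"tz":0,"twist":0},{"tx":0,"ty":0,"tz":0,"twist":0},{"tx":0,"ty":0,"tz":0,"twist":0},{"tx":0,"ty":0,"tz":0,"twist":0},{"tx":0,"ty":0,"tz":0,"twist":0},{"tx":0,"ty":0,"tz":-0.1,"twist":0},{"tx":0,"ty":0,"tz":-0.3,"twist":0},{"tx":0,"ty":0,"tz":-0.6,"twist":0},{"tx":0,"ty":0,"tz":-0.9,"twist":0},{"tx":0,"ty":0,"tz":-1,"twist":0}], "fingers": 0}}

```text
time: 14.07
tcp_pos: [539.8, -230.1, 150.2]
tcp_rot: [[0.998, 0.068, 0.008], [0.068, -0.998, -0.004], [0.007, 0.005, -1.0]]
contact_force: [0.6, -0.5, 1.0]
finger_gap: 47.4
```

Emit:
{"name": "arm_command", "arguments": {"plan": [{"tx":0,"ty":0,"tz":-0.3,"twist":0},{"tx":0,"ty":0,"tz":-0.65,"twist":0},{"tx":0,"ty":0,"tz":-1,"twist":0}]}}

```text
time: 14.32
tcp_pos: [536.4, -228.3, 244.5]
tcp_rot: [[0.998, 0.068, -0.002], [0.068, -0.998, 0.001], [-0.002, -0.001, -1.0]]
contact_force: [-0.1, -0.8, -0.1]
finger_gap: 47.4
```

Emit:
{"name": "arm_command", "arguments": {"plan": [{"tx":0.02,"ty":-0.25,"tz":0,"twist":0},{"tx":0.04,"ty":-0.6,"tz":0,"twist":0},{"tx":0.066,"ty":-0.906,"tz":0,"twist":0}]}}

```text
time: 14.57
tcp_pos: [537.7, -137.2, 245.1]
tcp_rot: [[0.998, 0.067, 0.002], [0.067, -0.998, -0.0], [0.002, 0.0, -1.0]]
contact_force: [0.4, 0.4, 0.5]
finger_gap: 47.3
```

Emit:
{"name": "arm_command", "arguments": {"plan": [{"tx":0.02,"ty":-0.3,"tz":0,"twist":0},{"tx":0.04,"ty":-0.6,"tz":0,"twist":0},{"tx":0.066,"ty":-0.906,"tz":0,"twist":0}]}}

```text
time: 14.82
tcp_pos: [537.6, -45.7, 243.9]
tcp_rot: [[0.998, 0.068, 0.0], [0.068, -0.998, 0.0], [0.0, -0.0, -1.0]]
contact_force: [0.1, -0.1, 0.6]
finger_gap: 47.5
```

Emit:
{"name": "arm_command", "arguments": {"plan": [{"tx":0.02,"ty":-0.3,"tz":0,"twist":0},{"tx":0.04,"ty":-0.6,"tz":0,"twist":0},{"tx":0.066,"ty":-0.906,"tz":0,"twist":0}]}}

```text
time: 15.07
tcp_pos: [538.0, 45.2, 243.9]
tcp_rot: [[0.998, 0.068, -0.0], [0.068, -0.998, -0.0], [-0.0, 0.0, -1.0]]
contact_force: [0.3, 0.5, -0.4]
finger_gap: 47.6
```

Emit:
{"name": "arm_command", "arguments": {"plan": [{"tx":0.02,"ty":-0.3,"tz":0,"twist":0},{"tx":0.04,"ty":-0.6,"tz":0,"twist":0},{"tx":0.066,"ty":-0.906,"tz":0,"twist":0}]}}

```text
time: 15.32
tcp_pos: [538.4, 136.0, 244.0]
tcp_rot: [[0.998, 0.068, 0.0], [0.068, -0.998, -0.0], [0.0, 0.0, -1.0]]
contact_force: [0.7, -0.2, -0.5]
finger_gap: 47.5
```

Emit:
{"name": "arm_command", "arguments": {"plan": [{"tx":0.02,"ty":-0.3,"tz":0,"twist":0},{"tx":0.04,"ty":-0.6,"tz":0,"twist":0},{"tx":0.066,"ty":-0.906,"tz":0,"twist":0},{"tx":0.066,"ty":-0.906,"tz":0,"twist":0},{"tx":0.066,"ty":-0.906,"tz":0,"twist":0},{"tx":0.066,"ty":-0.906,"tz":0,"twist":0},{"tx":0.066,"ty":-0.906,"tz":0,"twist":0}]}}

```text
time: 15.9
tcp_pos: [539.2, 224.4, 243.9]
tcp_rot: [[0.998, 0.067, -0.0], [0.067, -0.998, -0.0], [-0.0, 0.0, -1.0]]
contact_force: [0.7, 0.2, 1.4]
finger_gap: 47.6
```

Run:
```python
from h import *
c=grab('wrist'); W=fcloud(c); s=r.observe(); p=np.array(s['tcp_pos'][:2]); print(s['tcp_pos'],s['finger_gap'])
R=np.array([[.998,.068],[-.068,.998]]); L=(W[...,:2]-p)@R.T
near=(abs(L[...,0])<95)&(abs(L[...,1])<75)
m=near&(abs(W[...,2]-137)<4); 
q=L[m]; print('tops',m.sum(),np.median(W[m][:,2]),np.histogram(q[:,0],bins=np.arange(-40,100,4)))
hs=m&(L[...,0]>20)&(L[...,0]<54); print('sink',np.percentile(L[hs],[1,99],axis=0), cv2.minAreaRect(L[hs].astype(np.float32)))
g=near&(abs(L[...,0])<26)&(abs(L[...,1])<16)&(W[...,2]>95)&(W[...,2]<122); print('head',g.sum(),np.percentile(L[g],[2,50,98],axis=0),np.percentile(W[g][:,2],[2,50,98]))
tp=near&(W[...,2]>144)&(W[...,2]<155)&(L[...,0]>30); print('pegs',[np.median(L[tp&(sg*L[...,1]>0)],axis=0) for sg in(1,-1)],tp.sum())
cv2.imwrite('pics/w4.png',cv2.resize(c['pixels'][100:330,180:460],None,fx=2.6,fy=2.6,interpolation=cv2.INTER_CUBIC))
t=grab('top'); cv2.imwrite('pics/top2.png',t['pixels'])
```

```text
[539.32600204 224.27617221 243.94916559] 47.61958027452419
tops 4342 136.5990964935121 (array([  0,   0,  23, 414, 316,   0,   0,   0,   0,   0,   0,   0,   0,
         0,   0,   0, 186, 495, 466, 463, 451, 458, 487, 478, 105,   0,
         0,   0,   0,   0,   0,   0,   0,   0]), array([-40, -36, -32, -28, -24, -20, -16, -12,  -8,  -4,   0,   4,   8,
        12,  16,  20,  24,  28,  32,  36,  40,  44,  48,  52,  56,  60,
        64,  68,  72,  76,  80,  84,  88,  92,  96]))
sink [[ 26.8708277  -52.50150692]
 [ 53.74413135  54.93347715]] ((39.601016998291016, 1.1529960632324219), (110.07795715332031, 29.038549423217773), 89.86314392089844)
head 651 [[-22.49793509 -13.13724277]
 [-11.61659225   1.77806332]
 [  5.50744624  14.64973011]] [ 98.1282435  112.05974269 120.14999327]
pegs [array([46.09626793, 38.83882964]), array([ 45.98814464, -36.17064263])] 72
```

View pics/w4.png

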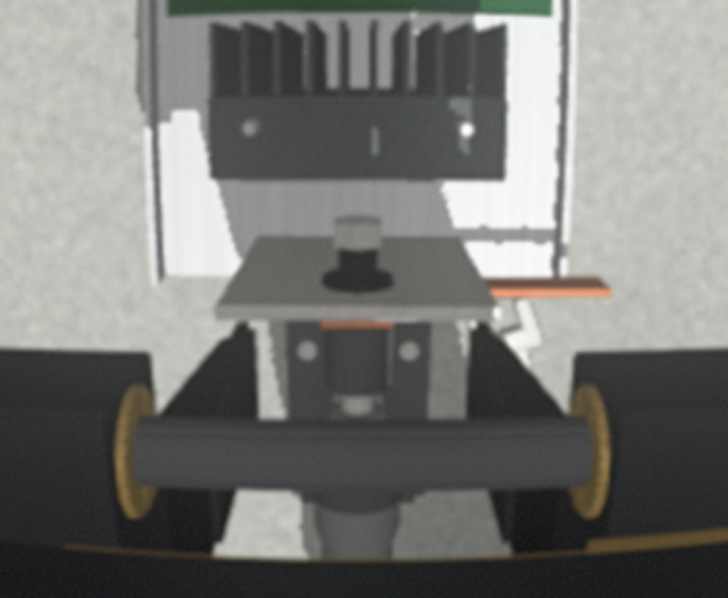

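Wrist view: the hex head is visible at (357,230) on the black sleeve, with the bracket edge at (357,310) and the heat sink at (357,140). Pegs, heat sink and bracket all put the bolt at local x ≈ 0, y ≈ +1.3 mm from the tool. I'm descending with that correction, with tips to z ≈ 86, which is reported z ≈ 74.

Emit:
{"name": "arm_command", "arguments": {"plan": [{"tx":0.01,"ty":-0.014,"tz":0.15,"twist":0},{"tx":0.01,"ty":-0.014,"tz":0.35,"twist":0},{"tx":0.01,"ty":-0.014,"tz":0.6,"twist":0},{"tx":0.01,"ty":-0.014,"tz":0.8,"twist":0},{"tx":0.01,"ty":-0.014,"tz":0.9,"twist":0},{"tx":0.01,"ty":-0.014,"tz":0.9,"twist":0},{"tx":0.01,"ty":-0.014,"tz":0.9,"twist":0},{"tx":0.01,"ty":-0.014,"tz":0.9,"twist":0}]}}

```text
time: 16.67
tcp_pos: [541.2, 226.9, 155.8]
tcp_rot: [[0.998, 0.068, 0.003], [0.068, -0.998, 0.001], [0.003, -0.001, -1.0]]
contact_force: [0.2, -0.7, -0.2]
finger_gap: 47.5
```

Run:
```python
from h import *
c=grab('wrist'); W=fcloud(c); s=r.observe(); p=np.array(s['tcp_pos'][:2]); print(s['tcp_pos'],s['finger_gap'])
R=np.array([[.998,.068],[-.068,.998]]); L=(W[...,:2]-p)@R.T
near=(abs(L[...,0])<95)&(abs(L[...,1])<75)
tp=near&(W[...,2]>144)&(W[...,2]<155)&(L[...,0]>38); print('pegs',[np.median(L[tp&(sg*L[...,1]>0)],axis=0) for sg in(1,-1)],tp.sum())
m=near&(abs(W[...,2]-137)<4)&(L[...,0]>20)&(L[...,0]<60); print('sink',np.percentile(L[m],[.5,99.5],axis=0))
f=near&(abs(L[...,0])<20)&(abs(L[...,1])>20)&(abs(L[...,1])<40)&(W[...,2]>145)&(W[...,2]<225)
for sg in(1,-1): k=f&(L[...,1]*sg>0); print('finger',np.percentile(W[k][:,2],[.5,2,5]),np.percentile(L[k],[1,99],axis=0).round(1).tolist())
g=near&(abs(L[...,0])<8)&(abs(L[...,1])<16)&(W[...,2]>98)&(W[...,2]<122); print('head',g.sum(),np.percentile(L[g],[2,50,98],axis=0).round(1).tolist(),np.percentile(W[g][:,2],[2,50,98]))
```

```text
[541.34951911 227.08757922 156.10798752] 47.53067481252777
pegs [array([44.06701034, 36.25790439]), array([ 43.76638648, -38.67493286])] 142
sink [[ 23.78278025 -55.14479058]
 [ 54.79997232  53.01293925]]
finger [170.19847984 171.5044867  174.67187709] [[-10.6, 23.2], [11.4, 33.0]]
finger [170.53606475 171.98882222 174.52634464] [[-10.5, -33.6], [11.3, -23.6]]
head 475 [[-7.2, -11.3], [-0.2, -1.1], [3.8, 9.1]] [ 99.05402792 111.90412763 115.34004982]
```

Emit:
{"name": "arm_command", "arguments": {"plan": [{"tx":0,"ty":0,"tz":0,"twist":0},{"tx":0,"ty":0,"tz":0.1,"twist":0},{"tx":0,"ty":0,"tz":0.2,"twist":0},{"tx":0,"ty":0,"tz":0.3,"twist":0},{"tx":0,"ty":0,"tz":0.4,"twist":0},{"tx":0,"ty":0,"tz":0.5,"twist":0},{"tx":0,"ty":0,"tz":0.6,"twist":0},{"tx":0,"ty":0,"tz":0.7,"twist":0},{"tx":0,"ty":0,"tz":0.78,"twist":0},{"tx":0,"ty":0,"tz":0.81,"twist":0},{"tx":0,"ty":0,"tz":0.81,"twist":0},{"tx":0,"ty":0,"tz":0.81,"twist":0}]}}

```text
time: 17.72
tcp_pos: [540.3, 227.0, 73.0]
tcp_rot: [[0.998, 0.068, 0.0], [0.068, -0.998, 0.0], [0.0, -0.0, -1.0]]
contact_force: [-1.0, 0.6, 0.7]
finger_gap: 47.4
```

Emit:
{"name": "arm_command", "arguments": {"plan": [{"tx":0,"ty":0,"tz":0,"twist":0},{"tx":0,"ty":0,"tz":0,"twist":0},{"tx":0,"ty":0,"tz":0,"twist":0}]}}

```text
time: 17.97
tcp_pos: [540.6, 227.0, 73.7]
tcp_rot: [[0.998, 0.068, 0.001], [0.068, -0.998, 0.0], [0.001, -0.0, -1.0]]
contact_force: [0.5, -0.1, -0.0]
finger_gap: 47.5
```

Emit:
{"name": "arm_command", "arguments": {"plan": [{"tx":0,"ty":0.012,"tz":0,"twist":0},{"tx":0,"ty":0.012,"tz":0,"twist":0},{"tx":0,"ty":0.012,"tz":0,"twist":0},{"tx":0,"ty":0.012,"tz":0,"twist":0},{"tx":0,"ty":0.012,"tz":0,"twist":0},{"tx":0,"ty":0.012,"tz":0,"twist":0},{"tx":0,"ty":0.012,"tz":0,"twist":0},{"tx":0,"ty":0.012,"tz":0,"twist":0},{"tx":0,"ty":0.012,"tz":0,"twist":0},{"tx":0,"ty":0.012,"tz":0,"twist":0}], "fingers": 1}}

```text
time: 18.8
tcp_pos: [540.2, 226.3, 73.0]
tcp_rot: [[0.998, 0.068, 0.0], [0.068, -0.998, 0.001], [0.0, -0.001, -1.0]]
contact_force: [-0.2, 4.3, -0.1]
finger_gap: 18.7
```

Emit:
{"name": "arm_command", "arguments": {"plan": [{"tx":0,"ty":0,"tz":0,"twist":0},{"tx":0,"ty":0,"tz":0,"twist":0},{"tx":0,"ty":0,"tz":0,"twist":0},{"tx":0,"ty":0,"tz":0,"twist":0},{"tx":0,"ty":0,"tz":0,"twist":0},{"tx":0,"ty":0,"tz":0,"twist":0}]}}

```text
time: 19.3
tcp_pos: [540.2, 226.3, 73.0]
tcp_rot: [[0.998, 0.068, 0.0], [0.068, -0.998, 0.001], [0.0, -0.001, -1.0]]
contact_force: [-0.5, 5.2, 0.0]
finger_gap: 18.8
```

Emit:
{"name": "arm_command", "arguments": {"plan": [{"tx":0,"ty":0,"tz":0,"twist":0},{"tx":0,"ty":0,"tz":0,"twist":0},{"tx":0,"ty":0,"tz":0,"twist":0},{"tx":0,"ty":0,"tz":0,"twist":0},{"tx":0,"ty":0,"tz":0,"twist":0},{"tx":0,"ty":0,"tz":0,"twist":0},{"tx":0,"ty":0,"tz":0,"twist":0},{"tx":0,"ty":0,"tz":0,"twist":0},{"tx":0,"ty":0,"tz":0,"twist":0},{"tx":0,"ty":0,"tz":0,"twist":0},{"tx":0,"ty":0,"tz":0,"twist":0},{"tx":0,"ty":0,"tz":0,"twist":0}]}}

```text
time: 20.3
tcp_pos: [540.2, 226.3, 73.0]
tcp_rot: [[0.998, 0.068, 0.0], [0.068, -0.998, 0.001], [0.0, -0.001, -1.0]]
contact_force: [0.3, 5.2, -1.1]
finger_gap: 18.6
```

The gap is steady at 18.7 mm, the head's flats. I'm easing the 5 N side load slightly, then making the final checks.

Emit:
{"name": "arm_command", "arguments": {"plan": [{"tx":0,"ty":-0.004,"tz":0,"twist":0},{"tx":0,"ty":-0.004,"tz":0,"twist":0},{"tx":0,"ty":-0.004,"tz":0,"twist":0},{"tx":0,"ty":-0.004,"tz":0,"twist":0},{"tx":0,"ty":-0.004,"tz":0,"twist":0},{"tx":0,"ty":-0.004,"tz":0,"twist":0}]}}

```text
time: 20.8
tcp_pos: [540.2, 226.3, 73.0]
tcp_rot: [[0.998, 0.068, 0.0], [0.068, -0.998, 0.0], [0.0, -0.0, -1.0]]
contact_force: [-0.8, 6.3, 0.2]
finger_gap: 18.3
```

Run:
```python
from h import *
c=grab('wrist'); a=cv2.resize(c['pixels'][130:300,230:410],(560,520),interpolation=cv2.INTER_CUBIC)
cv2.imwrite('pics/w5.png',a)
t=grab('top'); W=cloud(t); cv2.imwrite('pics/top3.png',t['pixels'])
s=r.observe(); print(s['time'],s['finger_gap'],s['contact_force'],s['wrist_torque'],s['tcp_pos'])
v,u=np.mgrid[:400,:640]
for zn in((45,57),(80,100)):
    m=(u>340)&(u<440)&(v>155)&(v<250)&(W[...,2]>zn[0])&(W[...,2]<zn[1])&(v<225); print('guard',m.sum(),cv2.minAreaRect(W[m][:,:2].astype(np.float32)),np.median(W[m][:,2]))
```

```text
20.9 18.63310344628364 [-0.17815149  5.84535632 -0.94270123] [ 0.96866279  0.18543843 -0.00398929] [540.19492747 226.234512    73.04573099]
guard 924 ((538.0142211914062, -228.0551300048828), (92.62307739257812, 129.43075561523438), 3.389115810394287) 51.12914748415335
guard 64 ((538.1153564453125, -227.69158935546875), (50.01998519897461, 12.588136672973633), 4.2123942375183105) 89.86419720412596
```

View pics/w5.png

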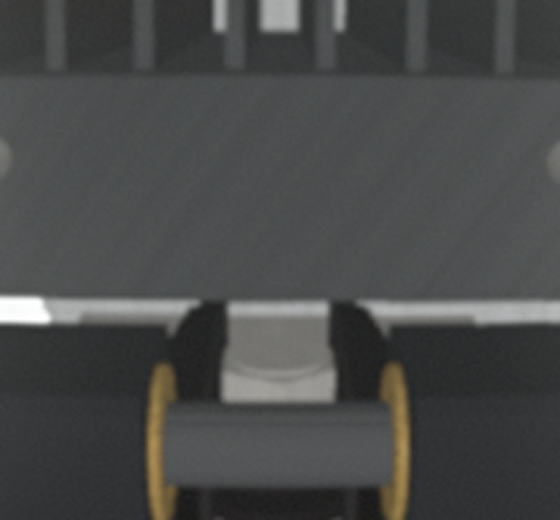

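View pics/top3.png

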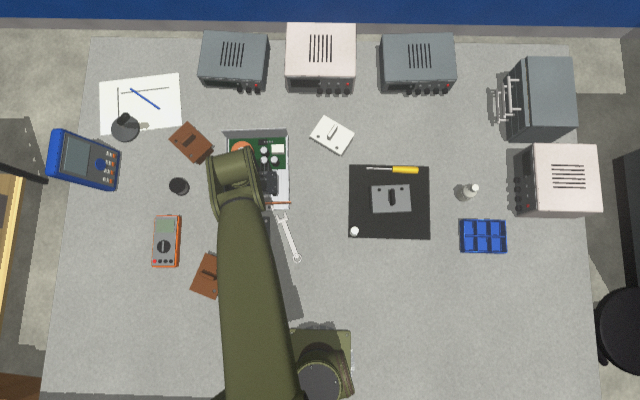

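The wrist view shows the bright hex head (278,350) between the two fingers with its flats against the pads. In the top view the guard stands upright on the mat at (391,199), and the driver, jar and other items are where they were. The gap held steady for 2 s, whereas a turning hex would swing it between 19 and 22 mm. I'm handing in.

```bash
python3 -c "
from h import *
print(r.sign_off())"
```

```text
the job is handed in; nothing more can be done
None
```

The job is handed in at about 21 s of the 61 s allowed. The guard stands on the mat and the fingers are gripping the bolt head; sign-off gives no verdict.

- **Guard:** I lifted it about 95 mm straight up off its pegs before moving sideways. I set it down gently, with about 5 N at contact. In the last top view it stands upright about 1 mm from the mat's middle, with its roof at z 51.
- **Bolt head:** The finger opening stayed at 18.3–18.8 mm from 18.8 s to 20.9 s, which matches flats held against the pads (nominal 19 mm). A turning hex would swing it up to 22 mm. I did not measure the bolt's angle directly.
- **Other items:** In the last top view the bystanders look unmoved. I judged that by eye, and the arm partly hid one brown look-alike and the area around the runner.

**Checks that failed or disagreed:**
- **First grasp:** My first attempt on the rib closed on nothing. The fingertips are about 13 mm above the reported TCP, not 19 mm below it as stated. I measured this with the wrist camera, corrected for it, and the later heights agreed.
- **Side load:** About 5–6 N of sideways force remained on the tool at the end. A small correction did not reduce it.

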